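# Open the rinse tank: flip up the flap, unscrew the cap and put it in the tray

### The job

Flip the hinged flap on top of the rinse tank right over to the back, then unscrew the cap beneath it: a quarter turn counterclockwise to its stop, then lift it straight off. Set the cap down upright in the steel tray, do not drop it, leave the flap open and let the spray bottle, the jar and the slide box stand where they are.

Things in the scene. Friction and masses are not known exactly. Their poses are not given: they have to be found in the camera images.
- tank: White plastic tank, 170 (x) x 130 (y) x 115 mm high, fixed. Origin: centre of its underside; x points to its hinge end (the back, roughly away from the robot), z up. The neck is in the middle of its flat top (the deck). Two hinge posts (12 x 8 mm, 50 mm high) stand on the deck at x = +62, y = +-40.
- neck (a point): Centre of the neck opening (48 mm wide) at deck height, 115 mm above the bench; axes as the tank's. Fixed tongues at its +y and -y sides hold the cap's lugs down; the lugs come out only when they lie within about 25 degrees of the tank's x axis.
- flap_hinge (a point): Hinge axis of the flap, at its middle: 62 mm behind the neck's centre and 43 mm above the deck. The axis runs along the tank's y. The plate's underside is free to push against once it is raised.
- flap (a joint): Flap angle in rad: 0 = closed, level over the cap; grows as its front end swings up and over to the back; stop at 2.9 (lying back, almost level). Weighs 40 g, so lifting it from under its front end takes under 1 N; it falls shut by itself below about 1.3 and falls open beyond about 1.8.
- flap_lip (a point): Front edge of the flap's lip, in the middle. The flap is a grey plate, 60 mm wide, 4 mm thick, centred on the level of the hinge axis and reaching 111 mm forward from it; there a lip, 34 mm wide and 5 mm thick, slants forward and up at 45 degrees. Closed, this point is 122 mm in front of the hinge axis and 10 mm above it. There is 41 mm between plate and deck, free in front, to get under it.
- cap: Black quarter-turn cap, about 80 g, loose in the neck, 46 mm high. Origin: centre of its underside, z up. From below: plug 24 mm wide, 12 high, with two lugs at its foot (42 mm over both along the cap's y, 10 wide, 5 high); disc 60 mm wide (z 12 to 18) that rests on the deck; grip bar 12 mm thick (x), 44 long (y), z 18 to 46. It stands by itself on plug and lugs.
- cap_bar (a point): Middle of the grip bar, 36 mm above the cap's origin; axes as the cap's. At the start the bar lies across the tank (cap y along tank y) or up to 0.25 rad counterclockwise of that. It turns freely counterclockwise (seen from above) to a stop where the bar lies along the tank's x, about 1.6 rad from fully locked.
- tray: Low steel tray, 170 (x) x 130 (y) mm outside, 16 mm high, walls 4 mm, fixed. Origin: centre of its underside, axes along its sides. The cap's plug stands on the inner floor, about 4 mm above the bench.
- spray: Bystander: white spray bottle with blue collar, 60 mm wide, 178 mm high. Origin: centre of its underside.
- jar: Bystander: specimen jar with white lid, 56 mm wide, 65 mm high. Origin: centre of its underside.
- slidebox: Bystander: grey box for glass slides, 102 x 87 x 36 mm. Origin: centre of its underside.
There are look-alikes about, which are no part of the job. What is meant by the cap is not green, and is the smaller of those in its own colour. There is more than one size of the tank; the job needs the smaller.

How it is judged:
By the outcome, as a careful person would: the job done as asked, in the order asked, and still so for the second after the job is handed in, with the robot touching nothing.
It also fails if it takes over 67 s, if anything falls off the work surface, if the arm or the gripper's body presses on something with over 40 N, if the wrist force passes 120 N, or if a joint passes its speed limit or range.

### The arm

A 6-joint arm with a two-finger parallel gripper is mounted at the origin on the work surface. World frame = base frame: x ahead of the robot, y to its left, z up, the work surface at z = 0. Lengths are in m, angles in rad, forces in N, time in s.
With the tool pointing down it reaches from about 0.425 to 1.125 m from the base axis. Payload 14.9 kg.
Tool frame: the origin (TCP) lies midway between the tips of the shut fingers; the grasp point (between the pads) lies 19 mm behind it; z points along the fingers, y is the line along which they close (so a half turn about z gives the same grasp; the last joint's range is limited). The gripper opens to 91 mm and grips with 3 to 60 N. Pads are 32 mm wide; open, the fingers measure 118 mm over their backs; the gripper's body (76 mm by 178 mm) begins 60 mm behind the grasp point.
Start: joints at [-1.16, 0.379, 1.734, -0, 1.028, -0.033], TCP at [0.301, -0.632, 0.214] pointing down, gripper open.
Joint ranges: [-2.77, 2.77], [-0.74, 2.19], [0, 2.66], [-1.06, 4.2], [0.31, 2.87], [-3.08, 3.08]. Speed limits (rad/s): [1.89, 1.89, 2.39, 3.14, 3.14, 3.14].

### API

Orientations are given as a rotation vector (axis times angle).
In Python, from plant import sense, read_camera, hand_in gives the robot as it stands.
- The arm moves only by the shell command python3 -m pendant 'ROWS'. ROWS is JSON, one flat list of numbers, 7 for each row, row after row: the turn, a rotation vector about the tool's x, y, z in rad, then the shift along the tool's x, y, z in m, then the closure, from 0 (fully open) to 1 (shut). In form: [ax, ay, az, dx, dy, dz, fingers, ax, ay, az, dx, dy, dz, fingers, ...]. A call has 1 to 5 rows; each row shifts and turns the commanded pose from where the row before left it, along the tool's axes as they then stand; what a row does not reach is not made up. A row lasts 1/8 s, in which the tool goes at most 62.5 mm and 10.7 degrees, less where a joint would pass 70% of its speed; a pose out of reach is approached as far as the arm can. A call is refused whole if a number of a shift passes 0.0625 or a number of a turn 0.188, either way. A call with a gripper value outside its range is refused whole. The fingers move at their own pace and stop on an object; the grip force is fixed at half the most. Time passes only in rows, so rows that do not move let the fingers close. It gives the time, the measured TCP pose, the force, the opening and the grip force at its end, in the units of the state.
- sense(): the state, without advancing time (a new reading comes with each control period).
- read_camera(name): name is "scene" or "top" or "wrist"; returns a dict with "pixels" (400x640x3 uint8, red, green, blue), "K" (3x3 intrinsics, pixels), "view" (4x4, takes a point from world to camera coordinates); the wrist camera has in their place "T_tool_cam" (4x4, takes a point from camera to tool coordinates, whose origin is the TCP and whose axes are the flange's). Camera axes: x right, y down, z forward; pixel columns grow to the right and rows downward; lengths in m; the calibration is good to about 2 mm. A picture is of the moment at which its call begins: read the wrist's pose just before it. There is no depth.
- hand_in(): hands the job in; it is judged then, once.
The state is a dict: "time_s": time; "joint_pos": joint angles; "joint_velocities": joint speeds; "tau": joint torques, N m; "ee_pos": TCP position; "tcp_rot": TCP orientation; "wrist_force": force on the tool from outside, world axes, zero at the start; "ft_torque": the same for the moment, N m; "opening": finger opening in m; "grasp_force": force on a finger pad.
Only numpy, scipy, OpenCV 4.12 (cv2) and the standard library are available. Lean on these libraries where they do the work, as an engineer would, in place of code of your own. Each camera call takes 0.05 s, during which the arm holds its last target. There are 200 camera calls.

## Working session

There is one attempt and no reset: what is moved stays moved. The work goes in short steps, Python scripts to look and compute and a shell command to move; the robot and the scene stay as the last step left them, time stands still between calls to the robot, and variables do not carry over. Pictures are saved under pics/ and viewed, at most 10 in all, crops included, and the job is handed in when it is done.

```bash
mkdir -p pics; ls; python3 - <<'E'
from plant import sense, read_camera
import cv2,numpy as np
s=sense();print(s)
for n in("scene","top"):
    r=read_camera(n);cv2.imwrite(f"pics/{n}0.png",r["pixels"][:,:,::-1]);print(n,r["K"],r["view"])
    np.savez(f"{n}0.npz",**r)
r=read_camera("wrist");print(r["K"],r["T_tool_cam"])
E
```

```text
pics
{'time_s': 0.0, 'joint_pos': array([-1.16029448e+00,  3.79411472e-01,  1.73477917e+00, -2.17422877e-05,
        1.02851475e+00, -3.32862764e-02]), 'joint_velocities': array([ 0.00025033,  0.00182128, -0.00013331,  0.00123301,  0.0001154 ,
       -0.00041116]), 'tau': array([-5.61314053e-03, -7.63727474e+01, -4.34371018e+01,  6.48181932e-02,
        4.23112640e-02, -9.65698177e-05]), 'ee_pos': array([ 0.30039332, -0.63182435,  0.21328702]), 'tcp_rot': array([-3.06350150e+00, -6.91171724e-01,  3.56316651e-04]), 'wrist_force': array([ 0.44578682, -0.2186761 ,  0.18422915]), 'ft_torque': array([ 0.01670265, -0.00276391,  0.01612668]), 'grasp_force': 0.0, 'opening': 0.09134524401228569}
scene [[466.05877442   0.         326.8614118 ]
 [  0.         466.05877442 197.38945124]
 [  0.           0.           1.        ]] [[ 0.87652065  0.48119737 -0.01267423 -0.44930977]
 [ 0.40663079 -0.75427192 -0.51548548 -0.04628374]
 [-0.25761007  0.44667993 -0.85680458  1.24127031]
 [ 0.          0.          0.          1.        ]]
top [[367.83626389   0.         317.41042428]
 [  0.         367.83626389 199.53552597]
 [  0.           0.           1.        ]] [[-0.01620644 -0.99978385 -0.01302321  0.12784395]
 [-0.998923    0.01675608 -0.0432675   0.46850479]
 [ 0.04347637  0.01230797 -0.99897864  0.88131893]
 [ 0.          0.          0.          1.        ]]
[[285.78154535   0.         316.52871062]
 [  0.         285.78154535 200.25492383]
 [  0.           0.           1.        ]] [[ 4.34894254e-04 -9.61843079e-01 -2.73601357e-01  7.75470205e-02]
 [ 9.99999901e-01  4.42610638e-04  3.35240751e-05  5.24889549e-04]
 [ 8.88539714e-05 -2.73601344e-01  9.61843177e-01 -1.70171958e-01]
 [ 0.00000000e+00  0.00000000e+00  0.00000000e+00  1.00000000e+00]]
```

View pics/scene0.png

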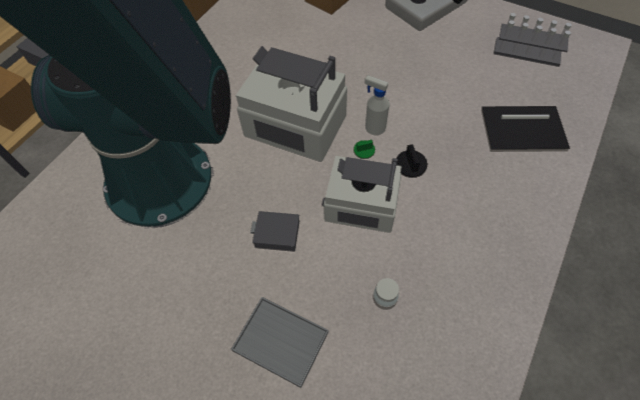

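View pics/top0.png

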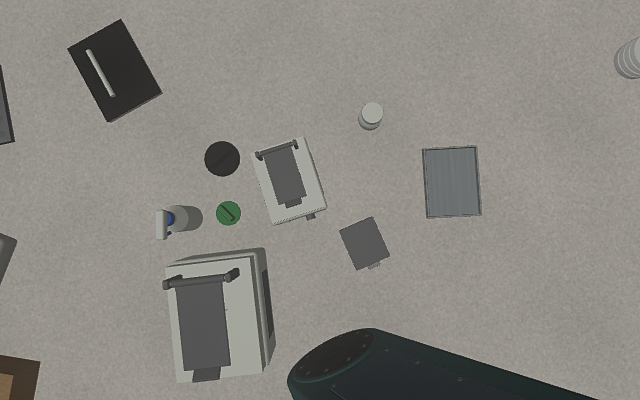

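Scene view: small tank at (362,195), large tank at (293,105). Cap candidates: black under the small tank's flap (363,184), larger black loose cap (411,160), green cap (365,149), and something under the large flap (290,88). My choice is the small tank and the cap under its flap. In the top view the tank is at (289,180), tray (452,182), jar (371,115), slide box (365,243), spray (180,220). Next I check the choice in a close crop.

```bash
python3 - <<'E'
import cv2,numpy as np
a=cv2.imread("pics/top0.png")[130:230,245:335];b=cv2.imread("pics/scene0.png")[140:240,315:435]
c=cv2.imread("pics/top0.png")[140:225,415:490]
f=lambda i,k:cv2.resize(i,None,fx=k,fy=k,interpolation=cv2.INTER_CUBIC)
a=f(a,4);b=f(b,3.6)
h=max(a.shape[0],b.shape[0]);p=lambda i:np.pad(i,((0,h-i.shape[0]),(0,0),(0,0)))
cv2.imwrite("pics/crop1.png",np.hstack([p(a),p(b)]));print(a.shape,b.shape)
E
```

```text
(400, 360, 3) (360, 432, 3)
```

View pics/crop1.png

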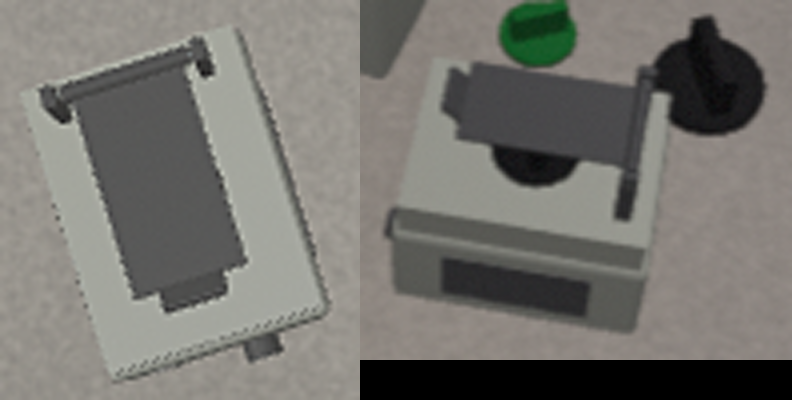

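The crop confirms the choice: the black cap sits under the grey flap of the small tank. In the top view the deck corners are about (251,153), (303,137), (327,208), (273,225) and the lip middle is at (294,206).

```bash
cat > h.py <<'E'
import numpy as np
from scipy.optimize import least_squares
C={n:dict(np.load(n+"0.npz")) for n in("top","scene")}
def proj(n,P):
    c=C[n];q=np.asarray(P)@c["view"][:3,:3].T+c["view"][:3,3];q=q@c["K"].T;return q[:,:2]/q[:,2:]
def back(n,uv,z):
    c=C[n];R=c["view"][:3,:3];o=-R.T@c["view"][:3,3];d=R.T@np.linalg.solve(c["K"],[*uv,1]);return o+d*(z-o[2])/d[2]
def W(p,P):
    P=np.asarray(P,float);c,s=np.cos(p[2]),np.sin(p[2]);return np.c_[p[0]+c*P[:,0]-s*P[:,1],p[1]+s*P[:,0]+c*P[:,1],P[:,2]]
def fit(obs,p0):
    r=lambda p:np.concatenate([(proj(n,W(p,[P]))[0]-uv) for n,P,uv in obs])
    s=least_squares(r,p0);print(s.x,np.round(s.fun.reshape(-1,2),1).tolist());return s.x
E
python3 - <<'E'
from h import *
T="top";S="scene"
a=lambda x,y:(245+x/4,130+y/4)
b=lambda x,y:(315+(x-360)/3.6,140+y/3.6)
D=.115;F=.160
o=[(T,(.085,.065,D),a(25,92)),(T,(.085,-.065,D),a(232,28)),(T,(-.085,-.065,D),a(328,308)),(T,(-.085,.065,D),a(113,378)),
(T,(-.049,.03,F),a(135,298)),(T,(-.049,-.03,F),a(245,263)),(T,(-.060,0,.168),a(195,303)),
(S,(-.085,.065,D),b(435,60)),(S,(-.085,-.065,D),b(395,208)),(S,(.085,-.065,D),b(648,248)),(S,(-.049,.03,F),b(472,63)),(S,(-.049,-.03,F),b(457,137))]
g=back(T,(289,180),.115);p=fit(o,[g[0],g[1],.2])
print("neck,hinge,lip",W(p,[(0,0,.115),(.062,0,.158),(-.06,0,.168)]))
t=[(T,(.085,.065,.016),(423,149)),(T,(.085,-.065,.016),(476,146)),(T,(-.085,-.065,.016),(481,214)),(T,(-.085,.065,.016),(427,217))]
fit(t,[.4,-.2,0])
for n,uv,z in(("jar",(372,112),.065),("box",(363,242),.036),("spray",(180,220),.15)):print(n,back(T,uv,z))
E
```

```text
[0.51078067 0.18307997 0.29782837] [[-4.7, -1.7], [0.8, -4.3], [1.2, 0.5], [-2.8, 1.8], [-0.4, 0.1], [0.3, -0.3], [0.1, -0.7], [-2.8, -2.3], [-2.8, 1.5], [0.7, 3.1], [-0.8, -0.2], [-1.5, 0.5]]
neck,hinge,lip [[0.51078067 0.18307997 0.115     ]
 [0.57005118 0.20127355 0.158     ]
 [0.45342211 0.16547328 0.168     ]]
[ 0.50871647 -0.20376648  0.03539798] [[-0.6, -1.2], [0.3, -1.1], [0.3, 1.3], [-0.1, 1.1]]
jar [ 0.6674126  -0.00926782  0.065     ]
box [0.36812915 0.01463298 0.036     ]
spray [0.42719222 0.40108788 0.15      ]
```

```bash
cat >> h.py <<'E'
from scipy.spatial.transform import Rotation as Ro
def rot(psi,tilt=0):   # tool x at yaw psi, z down, then tilt about tool y (z leans to +x)
    return Ro.from_euler("z",psi)*Ro.from_rotvec([np.pi,0,0])*Ro.from_rotvec([0,tilt,0])
def steps(wps,step=.06,ang=.18,start=None):
    """wps: (xyz, Rotation); prints row count and per-row turn/shift (turn spread evenly)"""
    if start is None:
        from plant import sense
        s=sense();start=(s["ee_pos"],Ro.from_rotvec(s["tcp_rot"]))
    p,R=start
    for q,Q in wps:
        d=np.asarray(q)-p;w=(R.inv()*Q).as_rotvec()
        n=int(max(1,np.ceil(np.linalg.norm(d)/step-.02),np.ceil(np.linalg.norm(w)/ang-.02)))
        r=Ro.from_rotvec(w/n)
        print(n,"x",np.round(w/n,3).tolist())
        A=R
        if np.linalg.norm(w)<.01: print("   shift",np.round(R.inv().apply(d/n),4).tolist())
        else:
            for _ in range(n): A=A*r; print("   shift (pre-turn, post-turn)",np.round((A*r.inv()).inv().apply(d/n),4).tolist(),np.round(A.inv().apply(d/n),4).tolist())
        p,R=np.asarray(q),Q
P=np.array([.511,.183,.298])
def tank(x,y,z): return W(P,[(x,y,z)])[0]
E
python3 - <<'E'
from h import *
r0=rot(.444)
steps([((.54,-.2,.34),r0),((.44,.12,.30),r0)])
E
```

```text
9 x [-0.0, -0.0, -0.0]
   shift [0.0446, -0.0319, -0.014]
6 x [0.0, 0.0, 0.0]
   shift [0.0079, -0.0553, 0.0067]
```

```bash
python3 -m pendant '[0,0,0,0.045,-0.032,-0.014,1,0,0,0,0.045,-0.032,-0.014,1,0,0,0,0.045,-0.032,-0.014,1,0,0,0,0.045,-0.032,-0.014,1,0,0,0,0.045,-0.032,-0.014,1]'
python3 -m pendant '[0,0,0,0.045,-0.032,-0.014,1,0,0,0,0.045,-0.032,-0.014,1,0,0,0,0.045,-0.032,-0.014,1,0,0,0,0.045,-0.032,-0.014,1,0,0,0,0.008,-0.055,0.0067,1]'
python3 -m pendant '[0,0,0,0.008,-0.055,0.0067,1,0,0,0,0.008,-0.055,0.0067,1,0,0,0,0.008,-0.055,0.0067,1,0,0,0,0.008,-0.055,0.0067,1,0,0,0.146,0.008,-0.055,0.0067,1]'
```

```text
time_s: 0.78
ee_pos: [0.4356, -0.3894, 0.2843]
tcp_rot: [-3.065, -0.691, 0.0]
wrist_force: [0.2, -0.4, 0.5]
opening: 0.0441
grasp_force: 0.0
time_s: 1.4
ee_pos: [0.5282, -0.1436, 0.3344]
tcp_rot: [3.063, 0.692, 0.003]
wrist_force: [-0.7, -1.0, -0.4]
opening: 0.0005
grasp_force: 0.0
time_s: 2.02
ee_pos: [0.4435, 0.122, 0.2996]
tcp_rot: [-3.107, -0.462, -0.001]
wrist_force: [0.8, 0.2, -0.2]
opening: 0.0005
grasp_force: 0.0
```

```bash
python3 -m pendant '[0,0.175,0,0,0,0,1,0,0.175,0,0,0,0,1,0,0.175,0,0,0,0,1]'
python3 - <<'E'
from h import *
from plant import sense
s=sense();print(s["joint_pos"])
R=rot(.298,.525)
steps([(tank(-.105,0,.20),R),(tank(-.098,0,.137),R),(tank(-.068,0,.137),R)])
E
```

```text
time_s: 2.4
ee_pos: [0.4443, 0.1206, 0.3001]
tcp_rot: [-2.926, -0.44, -0.796]
wrist_force: [0.0, 0.3, 0.3]
opening: 0.0006
grasp_force: 0.0
[ 0.1797039  -0.37813778  2.39545744  0.10578111  0.5986873   1.38082727]
2 x [0.0, -0.003, 0.0]
   shift [-0.0352, -0.02, 0.0374]
2 x [0.0, 0.0, 0.0]
   shift [-0.0128, -0.0, 0.029]
1 x [0.0, 0.0, 0.0]
   shift [0.026, 0.0, 0.015]
```

```bash
python3 -m pendant '[0,0,0,-0.035,-0.02,0.037,1,0,0,0,-0.035,-0.02,0.037,1]'
python3 -m pendant '[0,0,0,-0.013,0,0.029,1,0,0,0,-0.013,0,0.029,1,0,0,0,0,0,0,1]'
python3 - <<'E'
from h import *
from plant import sense
s=sense();print(s["joint_pos"]);Q=Ro.from_rotvec(s["tcp_rot"]).as_matrix();print(Q[:,0],Q[:,2])
c,k=np.cos(P[2]),np.sin(P[2]);d=s["ee_pos"]-[*P[:2],0];print("tank frame",c*d[0]+k*d[1],-k*d[0]+c*d[1],d[2])
E
```

```text
time_s: 2.65
ee_pos: [0.4097, 0.152, 0.2004]
tcp_rot: [-2.927, -0.438, -0.791]
wrist_force: [1.0, -0.2, -0.7]
opening: 0.0007
grasp_force: 0.0
time_s: 3.02
ee_pos: [0.4105, 0.1514, 0.171]
tcp_rot: [-2.948, -0.442, -0.733]
wrist_force: [0.3, 0.2, 0.0]
opening: 0.0003
grasp_force: 0.0
[ 0.30115111 -0.16522168  2.51299688 -0.00593134  0.30620757  1.57971891]
[0.84465561 0.25892721 0.46852279] [ 0.44796433  0.13726459 -0.88345141]
tank frame -0.10537781124328069 -0.0007041328137237096 0.17102987170246445
```

```bash
cat >> h.py <<'E'
def where():
    from plant import sense
    s=sense();Q=Ro.from_rotvec(s["tcp_rot"]).as_matrix()
    c,k=np.cos(P[2]),np.sin(P[2]);d=s["ee_pos"]-[*P[:2],0]
    print("tank frame",np.round([c*d[0]+k*d[1],-k*d[0]+c*d[1],d[2]],4),"psi",round(np.arctan2(Q[1,0],Q[0,0]),3),"tilt",round(np.arctan2(Q[2,0],-Q[2,2]),3),"q",np.round(s["joint_pos"],2),"F",np.round(s["wrist_force"],1),"t",s["time_s"])
E
python3 -m pendant '[0,-0.14,0,0,0,0,1,0,0,0,-0.006,0,0.028,1,0,0,0,0,0,0,1]'
python3 -c "
from h import *
where();steps([(tank(-.072,0,.1415),rot(.298,.35))])"
```

```text
time_s: 3.4
ee_pos: [0.4135, 0.1522, 0.1421]
tcp_rot: [-3.012, -0.451, -0.527]
wrist_force: [-0.1, -0.3, -0.8]
opening: 0.0006
grasp_force: 0.0
tank frame [-0.1022 -0.0008  0.1421] psi 0.297 tilt 0.346 q [ 0.3  -0.05  2.45 -0.    0.4   1.58] F [-0.1 -0.3 -0.8] t 3.4
1 x [0.0, 0.004, -0.001]
   shift [0.0282, -0.0008, 0.0108]
```

```bash
python3 -m pendant '[0,0.06,0,0,0,0,1,0,0,0,0.0145,0,0.006,1,0,0,0,0.0145,0,0.006,1,0,0,0,0,0,0,1]'
python3 - <<'E'
from h import *
from plant import read_camera
import cv2
where()
i=read_camera("scene")["pixels"][:,:,::-1][120:250,270:440]
j=read_camera("top")["pixels"][:,:,::-1][120:250,230:360]
cv2.imwrite("pics/p2.png",np.hstack([cv2.resize(k,None,fx=2.6,fy=2.6,interpolation=cv2.INTER_CUBIC) for k in(i,j)]))
E
```

```text
time_s: 3.9
ee_pos: [0.4447, 0.162, 0.1431]
tcp_rot: [-2.987, -0.448, -0.614]
wrist_force: [-1.5, -1.0, -0.1]
opening: 0.0007
grasp_force: 0.5
tank frame [-0.0695 -0.0006  0.1431] psi 0.298 tilt 0.406 q [ 0.3  -0.01  2.42 -0.    0.32  1.58] F [-1.5 -1.  -0.1] t 3.9
```

View pics/p2.png

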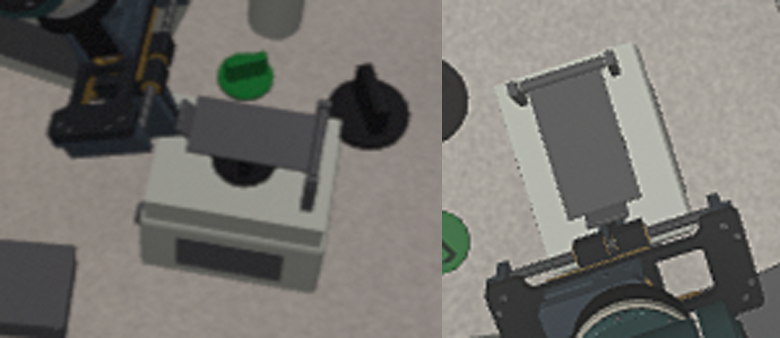

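Scene crop: the fingertips are at the front edge of the lip (about (185,115) in the crop), and in the top crop they are centred on it. Now I lift along the flap's arc.

```bash
python3 -m pendant '[0,0,0,0.0096,0,-0.0122,1,0,0,0,0.0096,0,-0.0122,1,0,0,0,0.0096,0,-0.0122,1,0,0,0,0.0096,0,-0.0122,1]'
python3 - <<'E'
from h import *
from plant import read_camera
import cv2
where()
i=read_camera("scene")["pixels"][:,:,::-1][100:250,270:440]
j=read_camera("top")["pixels"][:,:,::-1][100:250,230:360]
cv2.imwrite("pics/p3.png",np.hstack([cv2.resize(k,None,fx=2.6,fy=2.6,interpolation=cv2.INTER_CUBIC) for k in(i,j)]))
E
```

```text
time_s: 4.5
ee_pos: [0.4594, 0.1666, 0.2039]
tcp_rot: [-2.986, -0.448, -0.617]
wrist_force: [-0.5, 0.1, -0.5]
opening: 0.0005
grasp_force: 0.1
tank frame [-0.0542 -0.0006  0.2039] psi 0.298 tilt 0.408 q [ 0.3  -0.11  2.37 -0.    0.48  1.58] F [-0.5  0.1 -0.5] t 4.5
```

View pics/p3.png

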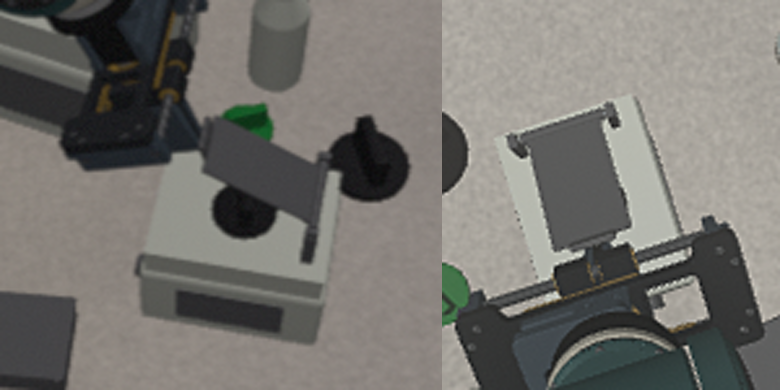

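Scene crop: the flap is up about 27°, resting on the fingertip. I continue over the top.

```bash
python3 -m pendant '[0,0,0,0.0139,0,-0.0075,1,0,0,0,0.0139,0,-0.0065,1,0,0,0,0.0139,0,-0.006,1,0,0,0,0.0139,0,-0.005,1]'
python3 -m pendant '[0,0,0,0.0153,0,-0.0015,1,0,0,0,0.0153,0,0,1,0,0,0,0.0153,0,0.001,1,0,0,0,0.0153,0,0.003,1]'
python3 -m pendant '[0,0,0,0.0147,0,0.006,1,0,0,0,0.0147,0,0.008,1,0,0,0,0.0147,0,0.008,1,0,0,0,0.0147,0,0.008,1]'
python3 - <<'E'
from h import *
from plant import read_camera
import cv2
where()
i=read_camera("scene")["pixels"][:,:,::-1][70:250,270:440]
j=read_camera("top")["pixels"][:,:,::-1][70:250,230:360]
cv2.imwrite("pics/p4.png",np.hstack([cv2.resize(k,None,fx=2.6,fy=2.6,interpolation=cv2.INTER_CUBIC) for k in(i,j)]))
E
```

```text
time_s: 5.1
ee_pos: [0.499, 0.1787, 0.2487]
tcp_rot: [-2.986, -0.448, -0.617]
wrist_force: [-0.5, 0.1, -0.5]
opening: 0.0005
grasp_force: 0.1
time_s: 5.6
ee_pos: [0.5538, 0.1956, 0.2699]
tcp_rot: [-2.986, -0.448, -0.616]
wrist_force: [0.6, 0.7, -0.2]
opening: 0.0004
grasp_force: 0.0
time_s: 6.1
ee_pos: [0.6167, 0.2148, 0.2651]
tcp_rot: [-2.986, -0.448, -0.616]
wrist_force: [-0.4, -0.5, 1.0]
opening: 0.0004
grasp_force: 0.0
tank frame [ 0.1104 -0.0006  0.2651] psi 0.298 tilt 0.407 q [ 0.3   0.1   2.03 -0.    0.61  1.57] F [-0.4 -0.5  1. ] t 6.1
```

View pics/p4.png

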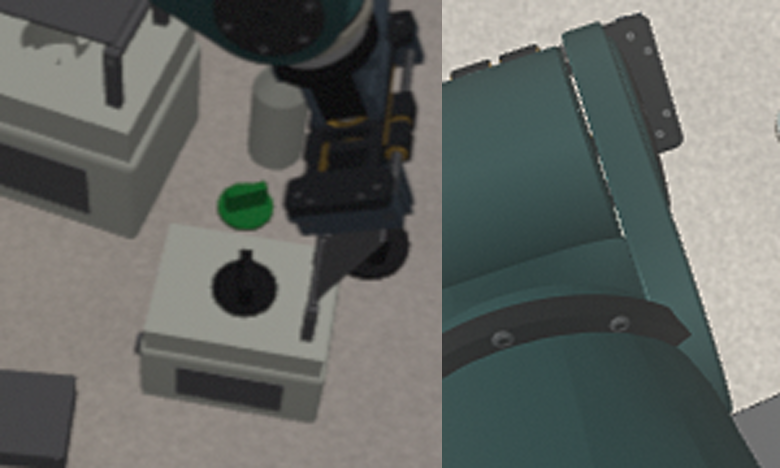

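```bash
python3 -m pendant '[0,0,0,0.0125,0,0.0217,1,0,0,0,0.0125,0,0.0217,1,0,0,0,-0.02,0,-0.05,1,0,0,0,-0.02,0,-0.03,1]'
python3 - <<'E'
from h import *
where()
from plant import sense
s=sense();p=s["ee_pos"]
steps([(tank(.03,0,.30),rot(.298,0)),(tank(0,0,.27),rot(1.97,0))])
E
```

```text
time_s: 6.7
ee_pos: [0.5879, 0.206, 0.2932]
tcp_rot: [-2.987, -0.448, -0.615]
wrist_force: [0.7, 0.1, 0.3]
opening: 0.0002
grasp_force: 0.0
tank frame [ 0.0803 -0.0006  0.2932] psi 0.298 tilt 0.406 q [ 0.3   0.01  2.06 -0.    0.66  1.57] F [0.7 0.1 0.3] t 6.7
3 x [0.0, -0.135, -0.0]
   shift (pre-turn, post-turn) [-0.0145, -0.0002, -0.0087] [-0.0155, -0.0002, -0.0067]
   shift (pre-turn, post-turn) [-0.0155, -0.0002, -0.0067] [-0.0163, -0.0002, -0.0045]
   shift (pre-turn, post-turn) [-0.0163, -0.0002, -0.0045] [-0.0168, -0.0002, -0.0023]
10 x [0.0, 0.0, -0.167]
   shift (pre-turn, post-turn) [-0.003, 0.0, 0.003] [-0.003, -0.0005, 0.003]
   shift (pre-turn, post-turn) [-0.003, -0.0005, 0.003] [-0.0028, -0.001, 0.003]
   shift (pre-turn, post-turn) [-0.0028, -0.001, 0.003] [-0.0026, -0.0014, 0.003]
   shift (pre-turn, post-turn) [-0.0026, -0.0014, 0.003] [-0.0024, -0.0019, 0.003]
   shift (pre-turn, post-turn) [-0.0024, -0.0019, 0.003] [-0.002, -0.0022, 0.003]
   shift (pre-turn, post-turn) [-0.002, -0.0022, 0.003] [-0.0016, -0.0025, 0.003]
   shift (pre-turn, post-turn) [-0.0016, -0.0025, 0.003] [-0.0012, -0.0028, 0.003]
   shift (pre-turn, post-turn) [-0.0012, -0.0028, 0.003] [-0.0007, -0.0029, 0.003]
   shift (pre-turn, post-turn) [-0.0007, -0.0029, 0.003] [-0.0002, -0.003, 0.003]
   shift (pre-turn, post-turn) [-0.0002, -0.003, 0.003] [0.0003, -0.003, 0.003]
```

```bash
python3 -m pendant '[0,-0.135,0,-0.025,0,-0.013,0,0,-0.135,0,-0.026,0,-0.009,0,0,-0.135,0,-0.027,0,-0.004,0,0,0,-0.167,0,0,0.003,0,0,0,-0.167,0,0,0.003,0]'
python3 -m pendant '[0,0,-0.167,0,0,0.003,0,0,0,-0.167,0,0,0.003,0,0,0,-0.167,0,0,0.003,0,0,0,-0.167,0,0,0.003,0,0,0,-0.167,0,0,0.003,0]'
python3 -m pendant '[0,0,-0.167,0,0,0.003,0,0,0,-0.167,0,0,0.003,0,0,0,-0.167,0,0,0.003,0,0,0,0,0,0,0,0]'
python3 - <<'E'
from h import *
from plant import read_camera,sense
import cv2
where();s=sense();r=read_camera("wrist")
np.savez("wrist0.npz",ee=s["ee_pos"],rv=s["tcp_rot"],**r)
im=r["pixels"][:,:,::-1];cv2.imwrite("pics/w0.png",im)
E
```

```text
time_s: 7.32
ee_pos: [0.5092, 0.1819, 0.2911]
tcp_rot: [2.983, 0.984, 0.003]
wrist_force: [-0.1, 1.1, 0.6]
opening: 0.0477
grasp_force: 0.0
time_s: 7.95
ee_pos: [0.5092, 0.1819, 0.276]
tcp_rot: [2.327, 2.109, 0.003]
wrist_force: [-0.4, -0.2, 0.4]
opening: 0.091
grasp_force: 0.0
time_s: 8.45
ee_pos: [0.5092, 0.1819, 0.267]
tcp_rot: [1.74, 2.614, 0.002]
wrist_force: [-0.0, -0.5, 0.1]
opening: 0.0911
grasp_force: 0.0
tank frame [-0.0021 -0.0006  0.267 ] psi 1.967 tilt -0.0 q [ 0.3   0.06  2.02 -0.    1.06 -0.1 ] F [-0.  -0.5  0.1] t 8.45
```

View pics/w0.png

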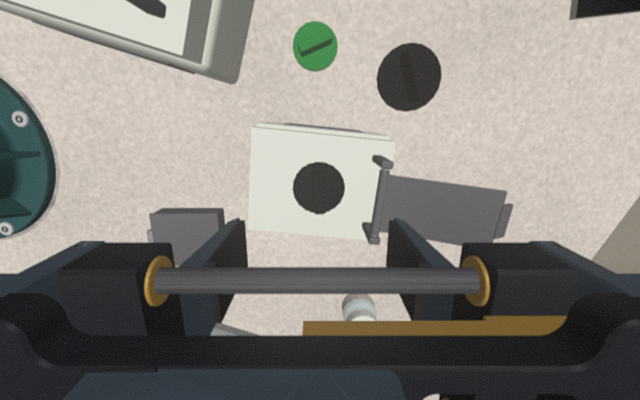

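The flap lies fully back at (445,210). The cap disc is at about (318,188); the bar needs a contrast-stretched crop.

```bash
python3 - <<'E'
import cv2,numpy as np
r=np.load("wrist0.npz");im=r["pixels"][:,:,::-1]
R=cv2.Rodrigues(r["rv"])[0];T=np.eye(4);T[:3,:3]=R;T[:3,3]=r["ee"];M=T@r["T_tool_cam"]
def bk(uv,z):
    d=M[:3,:3]@np.linalg.solve(r["K"],[*uv,1]);return M[:3,3]+d*(z-M[2,3])/d[2]
g=im[150:230,278:358].max(2)
m=(g<90).astype(np.uint8);n,l,st,ce=cv2.connectedComponentsWithStats(m)
k=1+np.argmax(st[1:,4]);print(ce[k]+[278,150],st[k]);print("disc",bk(ce[k]+[278,150],.120))
c=np.clip((g.astype(float)-np.percentile(g[l==k],1))/(np.percentile(g[l==k],97)-np.percentile(g[l==k],1)),0,1)*255
print(np.percentile(g[l==k],[1,50,97]))
cv2.imwrite("pics/w1.png",cv2.resize(c.astype(np.uint8),None,fx=7,fy=7,interpolation=cv2.INTER_CUBIC))
for uv in((253,122),(393,138),(383,241),(249,228)):print(bk(uv,.115))
E
```

```text
[318.3328252  187.22205285] [  16   13   50   51 1968]
disc [0.51076216 0.18471417 0.12      ]
[54. 62. 69.]
[0.41754251 0.22332978 0.115     ]
[0.5657032  0.26686945 0.115     ]
[0.61038447 0.15190904 0.115     ]
[0.45373682 0.10493168 0.115     ]
```

View pics/w1.png

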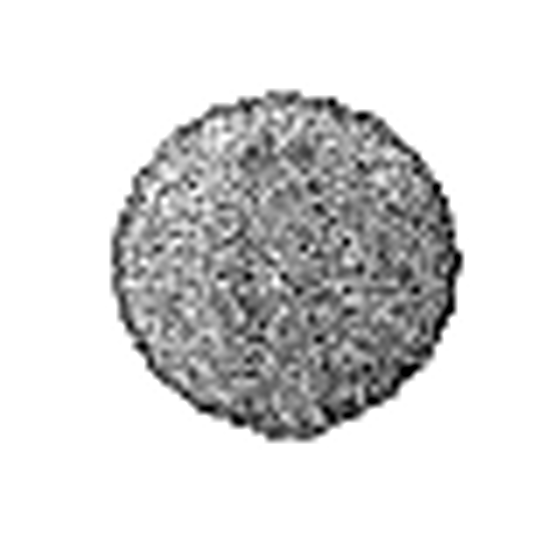

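```bash
python3 -m pendant '[0,0,0,0.002,0.0026,0.02,0.45,0,0,0,0,0,0.02,0.45,0,0,0,0,0,0.03,0.45,0,0,0,0,0,0.036,0.45,0,0,0,0,0,0.036,0.45]'
python3 -m pendant '[0,0,0,0,0,0,0.45,0,0,0,0,0,0,1,0,0,0,0,0,0,1,0,0,0,0,0,0,1,0,0,0,0,0,0,1]'
python3 -c "
from h import *
where()"
```

```text
time_s: 9.12
ee_pos: [0.5116, 0.1849, 0.1244]
tcp_rot: [1.744, 2.611, 0.003]
wrist_force: [1.1, 0.3, 0.1]
opening: 0.0503
grasp_force: 0.0
time_s: 9.75
ee_pos: [0.5115, 0.1849, 0.1254]
tcp_rot: [1.739, 2.614, 0.003]
wrist_force: [-1.6, 0.1, 0.5]
opening: 0.0131
grasp_force: 0.3
tank frame [0.001  0.0017 0.1254] psi 1.967 tilt -0.0 q [ 0.3   0.26  2.09 -0.    0.78 -0.09] F [-1.6  0.1  0.5] t 9.75
```

```bash
python3 -m pendant '[0,0,0,0,0,0,1,0,0,0,0,0,0,1,0,0,-0.09,0,0,0,1,0,0,-0.17,0,0,0,1,0,0,-0.17,0,0,0,1]'
python3 -m pendant '[0,0,-0.17,0,0,0,1,0,0,-0.17,0,0,0,1,0,0,-0.17,0,0,0,1,0,0,-0.17,0,0,0,1,0,0,0,0,0,0,1]'
python3 -c "
from h import *
where()
from plant import sense;print(sense()['ft_torque'])"
```

```text
time_s: 10.38
ee_pos: [0.5116, 0.1851, 0.1254]
tcp_rot: [1.133, 2.928, 0.003]
wrist_force: [-0.6, 1.2, 4.1]
opening: 0.0118
grasp_force: 30.0
time_s: 11.0
ee_pos: [0.5117, 0.185, 0.1254]
tcp_rot: [0.102, 3.137, 0.001]
wrist_force: [0.1, -0.3, 5.4]
opening: 0.012
grasp_force: 30.0
tank frame [0.0013 0.0017 0.1254] psi 3.077 tilt -0.002 q [ 0.3   0.27  2.09 -0.    0.78 -1.2 ] F [ 0.1 -0.3  5.4] t 11.0
[0.01091564 0.05822419 0.07381966]
```

```bash
python3 -m pendant '[0,0,-0.12,0,0,0,1,0,0,-0.12,0,0,0,1,0,0,-0.08,0,0,0,1,0,0,0,0,0,0,1]'
python3 -c "
from h import *
where()
from plant import sense;print(sense()['ft_torque'])"
python3 -m pendant '[0,0,-0.04,0,0,0,1,0,0,-0.03,0,0,0,1,0,0,0,0,0,0,1]'
python3 -c "
from h import *
where()
from plant import sense;print(sense()['ft_torque'])"
```

```text
time_s: 11.5
ee_pos: [0.5117, 0.185, 0.1254]
tcp_rot: [-0.395, 3.114, 0.001]
wrist_force: [-0.5, -0.1, 5.0]
opening: 0.0116
grasp_force: 30.0
tank frame [0.0013 0.0017 0.1254] psi -2.889 tilt -0.003 q [ 0.3   0.27  2.09 -0.    0.78 -1.52] F [-0.5 -0.1  5. ] t 11.5
[2.24230018e-01 1.11713515e-01 1.96254533e-04]
time_s: 11.88
ee_pos: [0.5117, 0.185, 0.1254]
tcp_rot: [-0.502, 3.099, 0.001]
wrist_force: [-0.2, 1.5, 5.5]
opening: 0.012
grasp_force: 30.0
tank frame [0.0013 0.0017 0.1254] psi -2.82 tilt -0.003 q [ 0.3   0.27  2.09  0.    0.78 -1.59] F [-0.2  1.5  5.5] t 11.875
[0.28282675 0.03284469 0.04082546]
```

```bash
python3 -m pendant '[0,0,-0.03,0,0,0,1,0,0,-0.03,0,0,0,1,0,0,0,0,0,0,1]'
python3 -c "
from h import *
where()
from plant import sense;print(sense()['ft_torque'])"
```

```text
time_s: 12.25
ee_pos: [0.5118, 0.185, 0.1254]
tcp_rot: [-0.595, 3.082, 0.0]
wrist_force: [-0.2, 0.6, 5.0]
opening: 0.012
grasp_force: 30.0
tank frame [0.0013 0.0017 0.1254] psi -2.76 tilt -0.003 q [ 0.3   0.27  2.09 -0.    0.78 -1.65] F [-0.2  0.6  5. ] t 12.25
[ 0.30674018 -0.02047181 -0.03997939]
```

```bash
python3 -m pendant '[0,0,-0.04,0,0,0,1,0,0,-0.04,0,0,0,1,0,0,0,0,0,0,1]'
python3 -c "
from h import *
where()
from plant import sense;print(sense()['ft_torque'])"
```

```text
time_s: 12.62
ee_pos: [0.512, 0.1849, 0.1254]
tcp_rot: [-0.719, 3.055, 0.0]
wrist_force: [2.8, -0.7, 4.4]
opening: 0.0118
grasp_force: 30.0
tank frame [0.0015 0.0015 0.1254] psi -2.68 tilt -0.003 q [ 0.3   0.27  2.09 -0.    0.78 -1.73] F [ 2.8 -0.7  4.4] t 12.625
[-0.09877402 -0.50271927 -0.34522799]
```

Torque rose to −0.35 N m, so the cap is at its stop. I ease off slightly and lift.

```bash
python3 -m pendant '[0,0,0.05,0,0,0,1,0,0,0,0,0,-0.005,1,0,0,0,0,0,-0.005,1,0,0,0,0,0,-0.005,1]'
python3 -m pendant '[0,0,0,0,0,-0.01,1,0,0,0,0,0,-0.02,1,0,0,0,0,0,-0.05,1,0,0,0,0,0,-0.05,1,0,0,0,0,0,0,1]'
python3 - <<'E'
from h import *
from plant import read_camera,sense
import cv2
where();s=sense()
i=read_camera("scene")["pixels"][:,:,::-1];j=read_camera("top")["pixels"][:,:,::-1]
i=cv2.resize(i[60:260,220:440],None,fx=2,fy=2);j=cv2.resize(j[60:260,200:380],None,fx=2,fy=2)
cv2.imwrite("pics/p5.png",np.hstack([i,j]))
T=np.array([.5087,-.2038])
R=Ro.from_rotvec(s["tcp_rot"]);z=s["ee_pos"][2]
steps([((.58,0,.26),R),((*T,.20),R),((*T,.20),Ro.from_euler("z",.0)*R)])
E
```

```text
time_s: 13.12
ee_pos: [0.5112, 0.1849, 0.1404]
tcp_rot: [-0.648, 3.072, 0.0]
wrist_force: [0.1, -0.4, -0.5]
opening: 0.0118
grasp_force: 30.0
time_s: 13.75
ee_pos: [0.513, 0.1854, 0.2746]
tcp_rot: [-0.647, 3.065, 0.001]
wrist_force: [0.4, 0.2, -1.2]
opening: 0.0118
grasp_force: 30.0
tank frame [0.0026 0.0017 0.2746] psi -2.725 tilt -0.009 q [ 0.3   0.06  2.01 -0.    1.06 -1.68] F [ 0.4  0.2 -1.2] t 13.75
4 x [0.0, -0.002, 0.0]
   shift [0.0029, -0.0492, 0.0026]
4 x [0.0, 0.0, 0.0]
   shift [0.037, -0.0394, 0.0147]
1 x [0.0, 0.0, 0.0]
   shift [0.0, 0.0, 0.0]
```

View pics/p5.png

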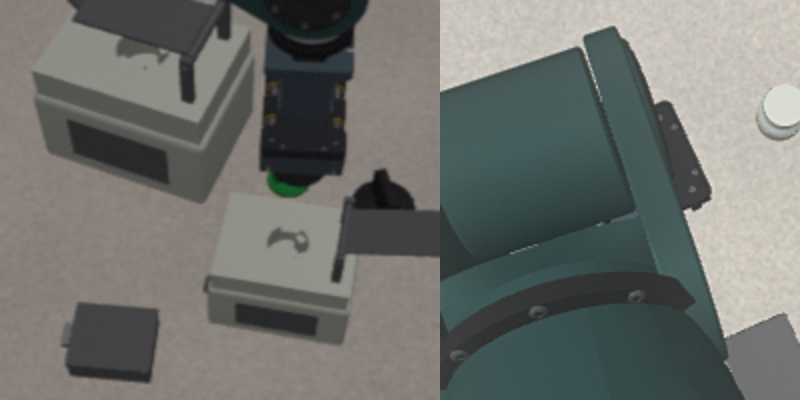

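The cap is off the neck (empty neck at (290,238)), the flap is lying back, and the cap is held in the gripper. Now to the tray.

```bash
python3 -m pendant '[0,0,0,0.003,-0.049,0.0026,1,0,0,0,0.003,-0.049,0.0026,1,0,0,0,0.003,-0.049,0.0026,1,0,0,0,0.003,-0.049,0.0026,1]'
python3 -m pendant '[0,0,0,0.037,-0.0395,0.0147,1,0,0,0,0.037,-0.0395,0.0147,1,0,0,0,0.037,-0.0395,0.0147,1,0,0,0,0.037,-0.0395,0.0147,1,0,0,0,0,0,0,1]'
python3 - <<'E'
from h import *
where()
steps([((.5087,-.2038,.035),rot(-2.725))],start=None)
E
```

```text
time_s: 14.35
ee_pos: [0.5789, -0.0008, 0.258]
tcp_rot: [0.649, -3.073, -0.001]
wrist_force: [0.8, -0.2, 0.6]
opening: 0.0116
grasp_force: 30.0
time_s: 14.98
ee_pos: [0.5055, -0.2055, 0.1981]
tcp_rot: [0.643, -3.073, -0.004]
wrist_force: [0.5, -0.4, -1.1]
opening: 0.0116
grasp_force: 30.0
tank frame [-0.1193 -0.3698  0.1981] psi -2.729 tilt 0.001 q [-0.43  0.16  2.05  0.    0.93 -2.41] F [ 0.5 -0.4 -1.1] t 14.975
3 x [0.001, -0.0, -0.001]
   shift [-0.0013, -0.0001, 0.0544]
```

```bash
python3 -m pendant '[0,0,0,-0.001,0,0.05,1,0,0,0,-0.001,0,0.05,1,0,0,0,-0.001,0,0.04,1,0,0,0,0,0,0.015,1,0,0,0,0,0,0.01,1]'
python3 -m pendant '[0,0,0,0,0,0.003,1,0,0,0,0,0,0,1]'
python3 -m pendant '[0,0,0,0,0,0.002,1,0,0,0,0,0,0,1]'
```

```text
time_s: 15.6
ee_pos: [0.5112, -0.2019, 0.0354]
tcp_rot: [-0.649, 3.072, 0.001]
wrist_force: [-0.4, -0.1, -0.4]
opening: 0.0118
grasp_force: 30.0
time_s: 15.85
ee_pos: [0.5117, -0.2025, 0.0335]
tcp_rot: [-0.648, 3.071, -0.001]
wrist_force: [-0.8, 0.5, -0.5]
opening: 0.0117
grasp_force: 30.0
time_s: 16.1
ee_pos: [0.5113, -0.2024, 0.0311]
tcp_rot: [-0.648, 3.071, -0.0]
wrist_force: [-0.9, -0.5, -1.0]
opening: 0.0119
grasp_force: 30.0
```

```bash
python3 -m pendant '[0,0,0,0,0,0.003,1,0,0,0,0,0,0,1]'
python3 -m pendant '[0,0,0,0,0,0.001,1,0,0,0,0,0,0,1]'
python3 -m pendant '[0,0,0,0,0,0.001,1,0,0,0,0,0,0,1]'
```

```text
time_s: 16.35
ee_pos: [0.511, -0.2022, 0.0275]
tcp_rot: [-0.649, 3.072, 0.001]
wrist_force: [0.4, -0.1, -1.2]
opening: 0.0116
grasp_force: 30.0
time_s: 16.6
ee_pos: [0.5111, -0.2023, 0.0267]
tcp_rot: [-0.649, 3.072, 0.0]
wrist_force: [0.1, 1.1, -0.6]
opening: 0.0121
grasp_force: 30.0
time_s: 16.85
ee_pos: [0.5113, -0.2023, 0.0264]
tcp_rot: [-0.649, 3.072, 0.0]
wrist_force: [-3.7, 1.9, 13.5]
opening: 0.0115
grasp_force: 30.0
```

Contact at 13 N: the cap stands on the tray floor. I release partly, so the fingers stay clear of everything, then rise and check.

```bash
python3 -m pendant '[0,0,0,0,0,-0.0005,0.5,0,0,0,0,0,0,0.5,0,0,0,0,0,0,0.5,0,0,0,0,0,0,0.5,0,0,0,0,0,0,0.5]'
python3 -m pendant '[0,0,0,0,0,-0.01,0.5,0,0,0,0,0,-0.03,0.5,0,0,0,0,0,-0.06,0.5,0,0,0,0,0,-0.06,0.5,0,0,0,0,0,-0.06,0.5]'
python3 -m pendant '[0,0,0,0.05,0.03,0,0.5,0,0,0,0.05,0.03,0,0.5,0,0,0,0,0,0,0.5]'
python3 - <<'E'
from plant import read_camera
import cv2,numpy as np
i=read_camera("scene")["pixels"][:,:,::-1]
j=read_camera("top")["pixels"][:,:,::-1]
k=cv2.resize(i[60:390,220:440],None,fx=1.5,fy=1.5)
l=cv2.resize(i[290:390,225:335],None,fx=3,fy=3,interpolation=cv2.INTER_CUBIC)
m=cv2.resize(j[80:240,150:490],None,fx=1.2,fy=1.2)[:192]
c=np.zeros((495,750,3),np.uint8);c[:495,:330]=k;c[:300,330:660]=l;c[300:492,330:738]=m
cv2.imwrite("pics/p6.png",c)
E
```

```text
time_s: 17.48
ee_pos: [0.5111, -0.2023, 0.0262]
tcp_rot: [-0.649, 3.072, 0.0]
wrist_force: [0.1, -1.0, -0.2]
opening: 0.0451
grasp_force: 0.0
time_s: 18.1
ee_pos: [0.5104, -0.2023, 0.249]
tcp_rot: [-0.648, 3.071, -0.0]
wrist_force: [1.1, 1.0, -0.1]
opening: 0.0452
grasp_force: 0.0
time_s: 18.48
ee_pos: [0.392, -0.1872, 0.2464]
tcp_rot: [-0.647, 3.072, -0.0]
wrist_force: [1.1, -0.3, -0.4]
opening: 0.0457
grasp_force: 0.0
```

View pics/p6.png

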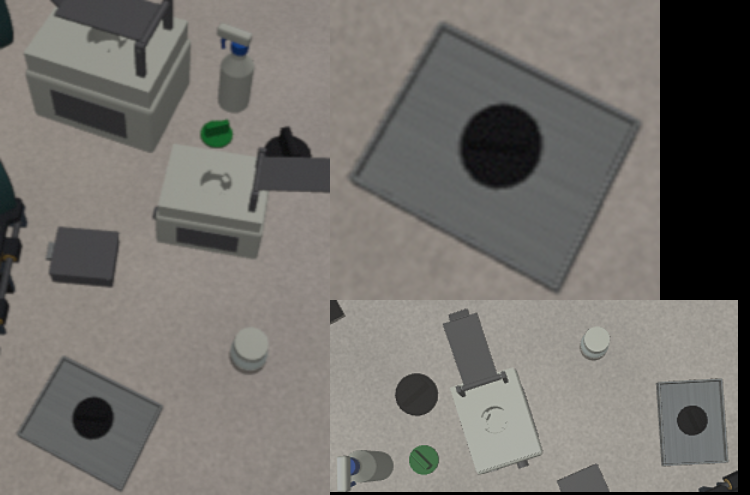

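The cap stands upright in the middle of the tray, at (500,147) in the tray crop. The flap lies open and the spray bottle, jar and slide box are where they were.

```bash
python3 -c "
from plant import hand_in
print(hand_in())"
```

```text
the job is handed in; nothing more can be done
None
```

The job is handed in after about 18.5 s: the flap is open to the back, the cap was turned to its stop, lifted off and set upright in the tray, and in the last pictures the spray bottle, jar and slide box stand where they were.

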